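Push the purple sample rack home into the loading deck's corner stop

TASK

With the fingertips, push the purple sample rack along the black loading deck until it sits square and snug against both beige rails, in the corner where they meet. Slide it steadily, flat on the deck the whole way, without lifting it or knocking it along, and leave the orange rack, the bottle and the jar where they are.

Things in the scene. Friction and masses are not known exactly. Their poses are not given: they have to be found in the camera images.
- rack: purple sample rack, loose, 0.15 to 0.3 kg: white block 85 (its x) by 127 (its y) by 30 mm high, upright sides, topped by a purple block 77 by 119 (top 48 above the underside) dotted with dark wells. Origin: centre of the underside, z up. Starts on the deck clear of the rails, turned up to 0.3 rad from the deck; in place its x and y lie along the deck's.
- deck: loading deck, fixed, turned up to 0.25 rad: flat black plate 300 (its x) by 380 (its y) by 12 mm thick. Origin: centre of its underside, on the bench. Two rigid straight beige rails, 15 wide, 18 high above the plate, make a corner stop at its far left (+x, +y). Two thin white painted lines mark the near and right edges of the rack's place.
- home (a point): point on the deck's top surface, at deck (67.5, 86.5, 12) mm: where the rack's origin lies when the rack touches both rails. Axes as the deck's.
- far_rail (a point): on the deck's top at the foot of the far rail's stop face, deck (110, 22.5, 12) mm; the face looks to deck -x and runs along deck y, from y -120 to +165. Axes as the deck's.
- left_rail (a point): on the deck's top at the foot of the left rail's stop face, deck (45, 150, 12) mm; the face looks to deck -y and runs along deck x, from x -20 to +110. Axes as the deck's.
- spare_rack: bystander: rack of the same shape and size with an orange top, loose on the bench beside the deck, to its left or right. Origin: centre of the underside.
- bottle: bystander: white bottle with a blue cap, 60 diameter, 120 mm high, loose on the bench at the other side of the deck. Origin: centre of the underside.
- jar: bystander: small amber jar with a red cap, 38 diameter, 50 mm high, loose on the deck's near right corner. Origin: centre of the underside.
Mind the look-alikes: they are no part of the job. What is shaped like the rack but pink or yellow is not meant.

How it is judged:
At the end, for the whole second after the job is handed in: The purple rack lies flat and at rest on the deck, its origin within 4 mm of the home point along each deck axis (so touching or within 4 mm of both rails), turned less than 0.05 rad from the deck's axes; the orange rack, bottle and jar stand upright within 15 mm of where they started (x of rack in the frame of home between -0.004 and 0.004 m and y of rack in the frame of home between -0.004 and 0.004 m and z of rack in the frame of home between -0.004 and 0.004 m and angle between the x axis of rack and the x axis of deck, either way round below 0.05 rad and angle between rack's own z axis and vertical below 0.05 rad and linear speed of rack below 0.01 m/s and distance of each of spare_rack, bottle, jar from where it was at the start of the episode below 0.015 m and angle between each of spare_rack, bottle, jar's own z axis and vertical below 0.2 rad).
It fails at once if the purple rack is lifted off the deck (z of rack in the frame of home above 0.01 m or z of rack in the frame of home below -0.006 m).
It fails at once if the purple rack is tipped (angle between rack's own z axis and vertical above 0.15 rad).
It fails at once if the purple rack is knocked along (faster than 0.5 m/s) (linear speed of rack above 0.5 m/s).
It fails at once if the orange rack, the bottle or the jar is moved more than 15 mm or tipped (distance of any of spare_rack, bottle, jar from where it was at the start of the episode above 0.015 m or angle between any of spare_rack, bottle, jar's own z axis and vertical above 0.2 rad).
It also fails if it takes over 64 s, if anything falls off the work surface, if the arm or the gripper's body presses on something with over 40 N, if the wrist force passes 120 N, or if a joint passes its speed limit or range.

ROBOT

A 6-joint arm with a two-finger parallel gripper is mounted at the origin on the work surface. World frame = base frame: x ahead of the robot, y to its left, z up, the work surface at z = 0. Lengths are in m, angles in rad, forces in N, time in s.
With the tool pointing down it reaches from about 0.35 to 0.975 m from the base axis. Payload 17.4 kg.
Tool frame: the origin (TCP) lies between the finger pads; the fingertips stand 22 mm ahead of it and the grasp point (between the pads) lies 3 mm ahead of it (manip.nose_length is the distance from the TCP to the fingertips, in m); z points along the fingers, y is the line along which they close (so a half turn about z gives the same grasp; the last joint's range is limited). The gripper opens to 85 mm and grips with 20 to 120 N. Pads are 22 mm wide; open, the fingers measure 114 mm over their backs; the gripper's body (76 mm by 85 mm) begins 54 mm behind the grasp point. The pads swing forward as they close: fully open they stand 13 mm farther back than shut.
Start: joints at [1.136, 0.116, 1.442, -0, 1.584, -0.038], TCP at [0.261, 0.623, 0.253] pointing down, gripper open.
Joint ranges: [-2.83, 2.83], [-0.83, 2.19], [0.07, 2.5], [-1.14, 4.28], [0.01, 3], [-2.97, 2.97]. Speed limits (rad/s): [1.89, 1.89, 2.22, 3.14, 3.14, 3.14].

INTERFACE

Orientations are given as a unit quaternion [w, x, y, z].
In Python, from station import manip, vision gives the robot as it stands.
- The arm moves only by the shell command python3 -m jog 'ROWS' [FORCE]. ROWS is JSON, a list of rows, each an object with "linear": the shift along the world's x, y, z in cm, a list of three; "turn": the turn about the world's z in degrees; "jaw": the opening, from 0 (shut) to 1 (fully open). In form: [{"linear": [x, y, z], "turn": turn, "jaw": jaw}, ...]. A call has exactly 8 rows; each row is the pose to reach, as a shift and turn from the pose commanded when the call began; what a row does not reach only later rows make up. A row lasts 1/12 s, in which the tool goes at most 41.7 mm and 7.16 degrees, less where a joint would pass 70% of its speed; a pose out of reach is approached as far as the arm can. A call with a gripper value outside its range is refused whole. The fingers move at their own pace and stop on an object; FORCE is the grip in N (left out, the last holds). Time passes only in rows, so rows that repeat a pose let the fingers close, or fill a call up. It gives the time, the measured TCP pose, the force, the opening and the grip force at its end, in the units of the state.
- manip.sense(): the state, without advancing time (a new reading comes with each control period).
- vision.camera(name): name is "scene" or "top"; returns a dict with "color" (400x640x3 uint8, red, green, blue), "vertical_fov" (degrees; the focal length in pixels is half the picture's height over the tangent of half this angle, whatever the lens; pixels are square), "cx", "cy" (the principal point, pixels), "view" (4x4, takes a point from world to camera coordinates). Camera axes: x right, y down, z forward; pixel columns grow to the right and rows downward; lengths in m; the calibration is good to about 2 mm. A picture is of the moment at which its call begins. There is no depth.
- manip.hand_in(): hands the job in; it is judged then, once.
The state is a dict: "clock": time; "qpos": joint angles; "qd": joint speeds; "effort": joint torques, N m; "position": TCP position; "ee_rot": TCP orientation; "force": force on the tool from outside, world axes, zero at the start; "moment": the same for the moment, N m; "finger_gap": opening from 0.0 (shut) to 1.0 (fully open); "finger_force": force on a finger pad.
Only numpy, scipy, OpenCV 4.12 (cv2) and the standard library are available. Lean on these libraries where they do the work, as an engineer would, in place of code of your own. Each camera call takes 0.05 s, during which the arm holds its last target. There are 200 camera calls.

## Working session

There is one attempt and no reset: what is moved stays moved. The work goes in short steps, Python scripts to look and compute and a shell command to move; the robot and the scene stay as the last step left them, time stands still between calls to the robot, and variables do not carry over. Pictures are saved under pics/ and viewed, at most 10 in all, crops included, and the job is handed in when it is done.

```bash
ls; mkdir -p pics
python3 - <<'E'
from station import manip, vision
import cv2, numpy as np
for n in("scene","top"):
    c=vision.camera(n); cv2.imwrite(f"pics/{n}0.png",c["color"][:,:,::-1]); print(n,c["vertical_fov"],c["cx"],c["cy"],np.round(c["view"],4).tolist())
s=manip.sense();print(s)
E
```

```text
pics
scene 54.20144093666674 325.6826546361715 200.5922918955796 [[0.9013, 0.4331, 0.0063, -0.5812], [0.2584, -0.526, -0.8103, -0.1134], [-0.3477, 0.732, -0.586, 1.2249], [0.0, 0.0, 0.0, 1.0]]
top 44.56353738006564 320.32117042559787 190.44598890057242 [[-0.023, -0.9995, -0.0221, 0.045], [-0.9927, 0.0255, -0.1181, 0.6034], [0.1186, 0.0192, -0.9928, 1.3275], [0.0, 0.0, 0.0, 1.0]]
{'clock': 0.1, 'qpos': array([ 1.13622257e+00,  1.16415231e-01,  1.44220143e+00,  1.39419046e-05,
        1.58399108e+00, -3.78329146e-02]), 'qd': array([ 0.00067759, -0.00050746, -0.00149347,  0.00057986, -0.00147634,
       -0.00045089]), 'effort': array([ 2.08999154e-03, -7.33670855e+01, -6.33788824e+01,  1.02851825e-04,
        5.41855246e-03, -3.13714690e-05]), 'position': array([0.26079223, 0.62242374, 0.25264951]), 'ee_rot': array([-1.25549443e-04,  1.97071857e-01,  9.80388915e-01, -4.91822844e-04]), 'force': array([-0.55018198,  1.17413556, -0.04191581]), 'moment': array([ 0.05422652, -0.04862166,  0.01458106]), 'finger_force': 0.0, 'finger_gap': 1.0017215384471834}
```

View pics/scene0.png

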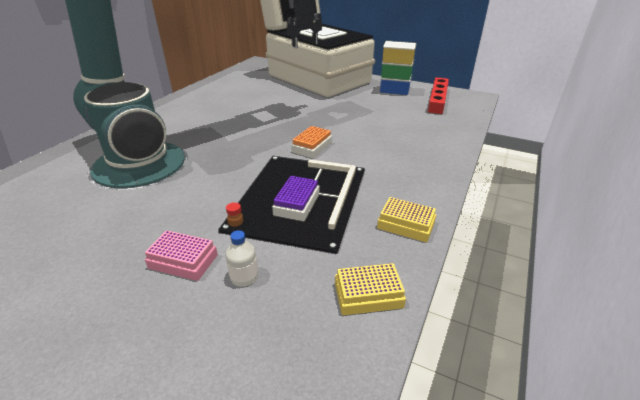

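View pics/top0.png

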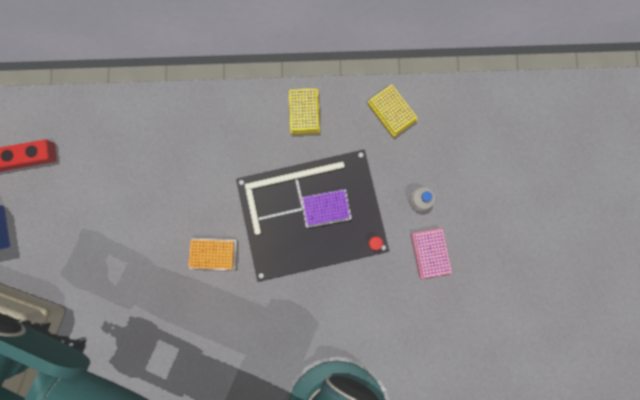

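The top view shows the purple rack at (327,208), with the orange rack at (212,254), pink at (432,253), and yellow at (305,111) and (392,110). The rail corner is at (250,187), the jar at (376,243) and the bottle at (424,199). In the scene view the purple rack is at (297,197). The rack I want is the purple one on the black deck.

```bash
cat > h.py <<'E'
from station import manip, vision
import cv2, numpy as np
def grab(n="top"): 
    c=vision.camera(n); c["hsv"]=cv2.cvtColor(c["color"],cv2.COLOR_RGB2HSV); return c
def ray(c,uv,z):
    uv=np.atleast_2d(uv).astype(float); f=200/np.tan(np.radians(c["vertical_fov"]/2))
    R=c["view"][:3,:3];t=c["view"][:3,3];o=-R.T@t
    d=np.c_[(uv[:,0]-c["cx"])/f,(uv[:,1]-c["cy"])/f,np.ones(len(uv))]@R
    return (o+d*((z-o[2])/d[:,2])[:,None])[:,:2]
def big(m):
    m=m.astype(np.uint8); k=cv2.findContours(m,cv2.RETR_EXTERNAL,cv2.CHAIN_APPROX_NONE)[0]
    return max(k,key=cv2.contourArea)[:,0]
def rect(P):  # centre, (short,long), angle of the LONG side's normal (x axis, short side) in rad, near 0
    (cx,cy),(w,h),a=cv2.minAreaRect((P*1000).astype(np.float32))
    if w>h: w,h=h,w; a+=90
    a=(a+90)%180-90
    return np.array([cx,cy])/1000,(w,h),np.radians(a)
def hs(c,a,b,s=80,v=40,sm=255):
    H=c["hsv"];return (H[...,0]>=a)&(H[...,0]<=b)&(H[...,1]>=s)&(H[...,1]<=sm)&(H[...,2]>=v)
def purple(c): return hs(c,125,145,100,60)
def rack(c): return rect(ray(c,big(purple(c)),.060))
E
python3 - <<'E'
from h import *
c=grab()
for n,m,z in (("purple",purple(c),.06),("orange",hs(c,5,18,150,150),.048),("deck",c["hsv"][...,2]<75,.012)):
    if n=="deck":
        m=m.copy(); m[:,:225]=0;m[:,400:]=0;m[:140]=0;m[290:]=0
        m=cv2.morphologyEx(m.astype(np.uint8),cv2.MORPH_OPEN,np.ones((3,3)))
    k=big(m); print(n,cv2.boundingRect(k),*[np.round(x,4) for x in rect(ray(c,k,z))])
for n,m,z in (("jar",hs(c,0,4,150,80)|hs(c,175,180,150,80),.05+.012),("cap",hs(c,100,118,150,80),.12)):
    m=m.copy();m[:,:340]=0; m[300:]=0;m[:150]=0
    k=big(m); print(n,cv2.boundingRect(k),ray(c,cv2.minEnclosingCircle(k)[0],z).round(4))
# rails
H=c["hsv"]; m=(H[...,2]>150)&(H[...,1]>15); m[:,:225]=0;m[:,400:]=0;m[:150]=0;m[290:]=0;
k=big(m);print("rail",cv2.boundingRect(k)); print(ray(c,cv2.approxPolyDP(k,3,True)[:,0],.03).round(4).tolist())
cv2.imwrite("pics/crop.png",cv2.resize(c["color"][140:290,220:400,::-1],None,fx=4,fy=4,interpolation=2))
E
```

```text
purple (304, 191, 45, 34) [0.5552 0.0159] [ 75.2724 115.0716] 0.161
orange (190, 241, 43, 27) [0.4347 0.3335] [ 70.5574 115.4005] -0.0629
deck (366, 232, 8, 6) [ 0.4802 -0.1039] [10.8146 24.207 ] 0.56
jar (369, 237, 13, 13) [[ 0.4545 -0.1151]]
cap (425, 193, 5, 7) [[ 0.5727 -0.2489]]
rail (302, 190, 49, 36)
[[0.6046, -0.0388], [0.5879, 0.0822], [0.512, 0.0724], [0.5259, -0.0449]]
```

View pics/crop.png

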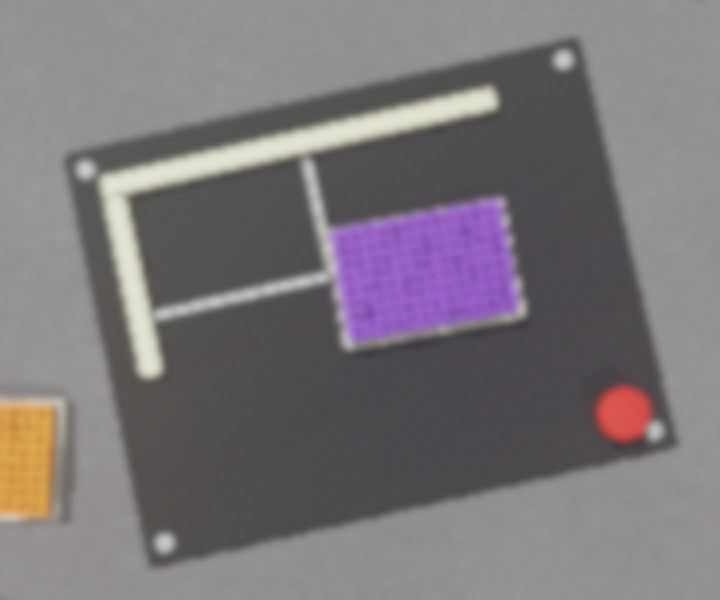

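The crop shows one purple-topped rack with a white base at crop (428,272), which is image (327,208). The rail corner is at crop (115,190) and the jar at (624,413).

```bash
cat >> h.py <<'E'
def deck(c):
    m=(c["hsv"][...,2]<108).astype(np.uint8); m[:,:225]=0;m[:,400:]=0;m[:140]=0;m[290:]=0
    m=cv2.morphologyEx(m,cv2.MORPH_OPEN,np.ones((5,5)))
    return rect(ray(c,big(m),.012))
def rails(c):
    m=((c["hsv"][...,2]>165)).astype(np.uint8); m[:,:225]=0;m[:,400:]=0;m[:150]=0;m[290:]=0
    k=[q[:,0] for q in cv2.findContours(m,cv2.RETR_EXTERNAL,cv2.CHAIN_APPROX_NONE)[0]]
    k=min(k,key=lambda q:np.hypot(*(q-[247,187]).T).min()); return m,k
E
python3 - <<'E'
from h import *
c=grab()
d=deck(c); print(d)
a=d[2]; R=np.array([[np.cos(a),-np.sin(a)],[np.sin(a),np.cos(a)]])
m,k=rails(c); P=(ray(c,k,.03)-d[0])@R*1000
print(cv2.boundingRect(k)); 
far=P[(P[:,1]>-100)&(P[:,1]<130)]
for lo,hi in((90,117),(117,150)):
    q=far[(far[:,0]>lo)&(far[:,0]<hi)]; print("far face",len(q),np.median(q[:,0]),np.polyfit(q[:,1],q[:,0],1) if len(q)>9 else 0)
lf=P[(P[:,0]>-10)&(P[:,0]<95)]
for lo,hi in((130,157),(157,180)):
    q=lf[(lf[:,1]>lo)&(lf[:,1]<hi)]; print("left face",len(q),np.median(q[:,1]),np.polyfit(q[:,0],q[:,1],1) if len(q)>9 else 0)
r=rack(c); print("rack in deck",(r[0]-d[0])@R*1000, r[2]-a, "world",r, "home",d[0]+R@[.0675,.0865])
for s in ((.0675,.0865),): print(R)
print(((np.array([.4545,-.1151])-d[0])@R*1000).round())
E
```

```text
(array([0.53929163, 0.05768733]), (298.96307373046875, 377.36932373046875), np.float64(0.20225082286411183))
(245, 162, 99, 72)
far face 79 111.52611139482246 [2.96384810e-04 1.11542596e+02]
far face 79 124.9133337670605 [1.81792407e-03 1.24879038e+02]
left face 36 150.7807884825724 [-1.50398726e-04  1.50812078e+02]
left face 36 164.51472498793368 [-4.57167840e-05  1.64547489e+02]
rack in deck [  7.17443482 -44.09060125] -0.041229079270546004 world (array([0.55517651, 0.0159366 ]), (75.27242279052734, 115.0715560913086), np.float64(0.16102174359356583)) home [0.5880401  0.15598324]
[[ 0.97961693 -0.20087478]
 [ 0.20087478  0.97961693]]
[-118. -152.]
```

```bash
python3 -c "from station import manip;print(manip.nose_length)"
python3 -m jog '[{"linear":[1,-3,0],"turn":4,"jaw":1},{"linear":[2.1,-6.2,0],"turn":8,"jaw":1},{"linear":[3.2,-9.5,0],"turn":13,"jaw":1},{"linear":[4.3,-13,0],"turn":17,"jaw":1},{"linear":[5.6,-16.5,0],"turn":22,"jaw":1},{"linear":[7,-20,0],"turn":26,"jaw":1},{"linear":[8,-23.5,0],"turn":30,"jaw":1},{"linear":[9,-27,0],"turn":34.3,"jaw":1}]'
python3 -m jog '[{"linear":[1.6,-4,0],"turn":0,"jaw":1},{"linear":[3.2,-8,0],"turn":0,"jaw":1},{"linear":[4.8,-12,0],"turn":0,"jaw":1},{"linear":[6.2,-16,0],"turn":0,"jaw":1},{"linear":[7.8,-20,0],"turn":0,"jaw":1},{"linear":[9,-24,0],"turn":0,"jaw":1},{"linear":[10.5,-28,0],"turn":0,"jaw":1},{"linear":[11.8,-31,0],"turn":0,"jaw":1}]'
```

```text
0.022
clock: 0.87
position: [0.351, 0.3509, 0.2532]
ee_rot: [0.0, -0.103, 0.995, -0.0]
force: [0.5, -0.0, 0.1]
finger_gap: 0.999
finger_force: 0.0
clock: 1.53
position: [0.4689, 0.0403, 0.2536]
ee_rot: [0.0, -0.101, 0.995, -0.0]
force: [0.5, 0.8, 0.6]
finger_gap: 1.003
finger_force: 0.0
```

```bash
python3 -m jog '[{"linear":[0.3,-2,-2],"turn":0,"jaw":1},{"linear":[0.6,-4.1,-5],"turn":0,"jaw":1},{"linear":[0.6,-4.1,-9],"turn":0,"jaw":1},{"linear":[0.6,-4.1,-12.5],"turn":0,"jaw":1},{"linear":[0.6,-4.1,-15.5],"turn":0,"jaw":1},{"linear":[0.6,-4.1,-18],"turn":0,"jaw":1},{"linear":[0.6,-4.1,-20],"turn":0,"jaw":1},{"linear":[0.6,-4.1,-21],"turn":0,"jaw":1}]'
python3 - <<'E'
from h import *
c=grab("scene");cv2.imwrite("pics/s1.png",cv2.resize(c["color"][130:270,200:400,::-1],None,fx=4,fy=4))
c=grab();print(rack(c)); print(manip.sense()["position"])
E
```

```text
clock: 2.2
position: [0.4736, 0.0016, 0.0406]
ee_rot: [-0.002, -0.101, 0.995, 0.0]
force: [0.8, 0.4, -0.4]
finger_gap: 0.997
finger_force: 0.0
(array([0.57075916, 0.01644197]), (57.69122314453125, 117.65812683105469), np.float64(-0.024659540113588705))
[0.47405997 0.00157623 0.04194412]
```

View pics/s1.png

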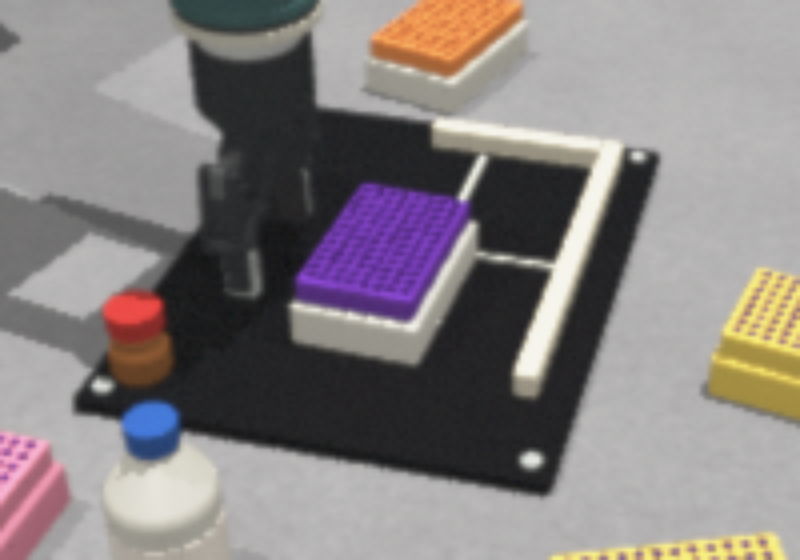

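The gripper stands clear on the near side of the rack, with its fingers at crop (240,280) and the rack at (385,260). Nothing is touching, so I'll push along deck +x.

```bash
for i in 1 ; do python3 -m jog '[{"linear":[0.49,0.1,0],"turn":0,"jaw":1},{"linear":[0.98,0.2,0],"turn":0,"jaw":1},{"linear":[1.47,0.3,0],"turn":0,"jaw":1},{"linear":[1.96,0.4,0],"turn":0,"jaw":1},{"linear":[2.45,0.5,0],"turn":0,"jaw":1},{"linear":[2.94,0.6,0],"turn":0,"jaw":1},{"linear":[3.43,0.7,0],"turn":0,"jaw":1},{"linear":[3.92,0.8,0],"turn":0,"jaw":1}]'
python3 -m jog '[{"linear":[0.49,0.1,0],"turn":0,"jaw":1},{"linear":[0.98,0.2,0],"turn":0,"jaw":1},{"linear":[1.47,0.3,0],"turn":0,"jaw":1},{"linear":[1.96,0.4,0],"turn":0,"jaw":1},{"linear":[2.45,0.5,0],"turn":0,"jaw":1},{"linear":[2.94,0.6,0],"turn":0,"jaw":1},{"linear":[3.43,0.7,0],"turn":0,"jaw":1},{"linear":[3.92,0.8,0],"turn":0,"jaw":1}]'; done
python3 - <<'E'
from h import *
c=grab("scene");cv2.imwrite("pics/s2.png",cv2.resize(c["color"][130:270,200:400,::-1],None,fx=4,fy=4))
E
```

```text
clock: 2.97
position: [0.5145, 0.0097, 0.0433]
ee_rot: [-0.0, -0.101, 0.995, 0.0]
force: [-1.8, -0.6, 1.2]
finger_gap: 1.0
finger_force: 1.1
clock: 3.63
position: [0.5538, 0.0177, 0.0433]
ee_rot: [-0.0, -0.101, 0.995, -0.0]
force: [-2.4, -0.9, 2.2]
finger_gap: 0.999
finger_force: 1.1
```

View pics/s2.png

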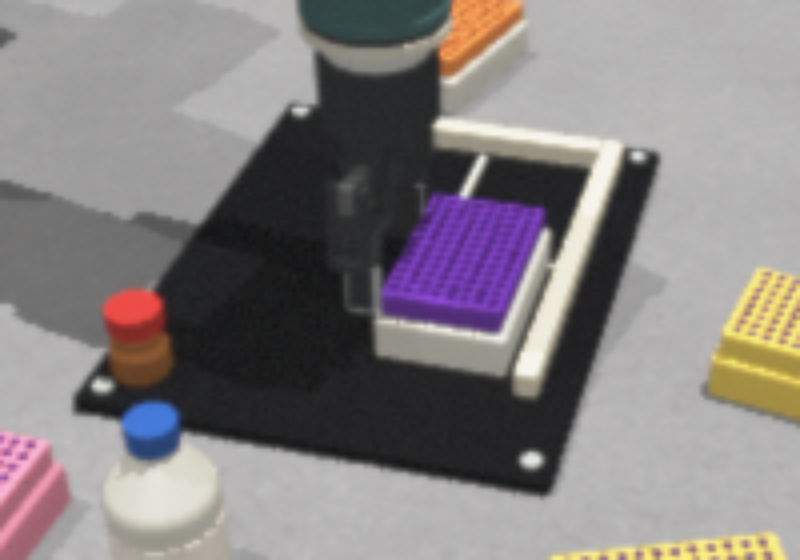

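The rack has slid flat and square, nearly to the far rail, with a small gap at crop (545,270). I'll creep the rest.

```bash
python3 -m jog '[{"linear":[0.1,0.02,0],"turn":0,"jaw":1},{"linear":[0.2,0.04,0],"turn":0,"jaw":1},{"linear":[0.29,0.06,0],"turn":0,"jaw":1},{"linear":[0.39,0.08,0],"turn":0,"jaw":1},{"linear":[0.49,0.1,0],"turn":0,"jaw":1},{"linear":[0.59,0.12,0],"turn":0,"jaw":1},{"linear":[0.64,0.13,0],"turn":0,"jaw":1},{"linear":[0.69,0.14,0],"turn":0,"jaw":1}]'
python3 -m jog '[{"linear":[0.03,0.006,0],"turn":0,"jaw":1},{"linear":[0.05,0.01,0],"turn":0,"jaw":1},{"linear":[0.08,0.016,0],"turn":0,"jaw":1},{"linear":[0.1,0.02,0],"turn":0,"jaw":1},{"linear":[0.1,0.02,0],"turn":0,"jaw":1},{"linear":[0.1,0.02,0],"turn":0,"jaw":1},{"linear":[0.1,0.02,0],"turn":0,"jaw":1},{"linear":[0.1,0.02,0],"turn":0,"jaw":1}]'
```

```text
clock: 4.35
position: [0.5602, 0.019, 0.0433]
ee_rot: [-0.0, -0.101, 0.995, 0.0]
force: [-1.0, -0.5, -0.6]
finger_gap: 1.0
finger_force: 0.5
clock: 5.02
position: [0.5612, 0.0192, 0.0433]
ee_rot: [0.0, -0.101, 0.995, 0.0]
force: [-1.4, 0.6, -0.3]
finger_gap: 0.999
finger_force: 0.6
```

Not at the rail yet, so I'll keep creeping until the force rises.

```bash
for i in 1 2; do python3 -m jog '[{"linear":[0.03,0.006,0],"turn":0,"jaw":1},{"linear":[0.05,0.01,0],"turn":0,"jaw":1},{"linear":[0.08,0.016,0],"turn":0,"jaw":1},{"linear":[0.1,0.02,0],"turn":0,"jaw":1},{"linear":[0.12,0.025,0],"turn":0,"jaw":1},{"linear":[0.15,0.03,0],"turn":0,"jaw":1},{"linear":[0.15,0.03,0],"turn":0,"jaw":1},{"linear":[0.15,0.03,0],"turn":0,"jaw":1}]' | grep -E "pos|force"; done
```

```text
position: [0.5614, 0.0192, 0.0432]
force: [-16.8, -1.9, 8.8]
finger_force: 8.3
position: [0.5616, 0.0193, 0.043]
force: [-31.0, -5.6, 17.8]
finger_force: 16.1
```

The rack is seated against the far rail: TCP at deck x 14.1 mm against 14 expected, with the force rising. Next I'll back off, lift and go round to the right side.

```bash
python3 -m jog '[{"linear":[-0.5,-0.1,0],"turn":0,"jaw":1},{"linear":[-1.5,-0.3,0],"turn":0,"jaw":1},{"linear":[-2.5,-0.5,0],"turn":0,"jaw":1},{"linear":[-3,-0.6,1],"turn":0,"jaw":1},{"linear":[-3,-0.6,4],"turn":0,"jaw":1},{"linear":[-3,-0.6,7],"turn":0,"jaw":1},{"linear":[-3,-0.6,9.5],"turn":0,"jaw":1},{"linear":[-3,-0.6,11],"turn":0,"jaw":1}]'
python3 -m jog '[{"linear":[1,-1,0],"turn":-6,"jaw":0.5},{"linear":[2,-2,0],"turn":-12,"jaw":0.5},{"linear":[3,-3,0],"turn":-18,"jaw":0.5},{"linear":[4,-4,0],"turn":-24,"jaw":0.5},{"linear":[5,-5,0],"turn":-30,"jaw":0.5},{"linear":[6.5,-6,0],"turn":-36,"jaw":0.5},{"linear":[8,-7,0],"turn":-42,"jaw":0.5},{"linear":[9.9,-8.2,0],"turn":-48,"jaw":0.5}]'
python3 -m jog '[{"linear":[0,0,0],"turn":-7,"jaw":0.5},{"linear":[0,0,0],"turn":-14,"jaw":0.5},{"linear":[0,0,0],"turn":-21,"jaw":0.5},{"linear":[0,0,0],"turn":-28,"jaw":0.5},{"linear":[0,0,0],"turn":-35,"jaw":0.5},{"linear":[0,0,0],"turn":-42,"jaw":0.5},{"linear":[0,0,0],"turn":-42,"jaw":0.5},{"linear":[0,0,0],"turn":-42,"jaw":0.5}]'
python3 - <<'E'
from h import *
d0=np.array([.5393,.0577]);a=.2023;R=np.array([[np.cos(a),-np.sin(a)],[np.sin(a),np.cos(a)]])
c=grab();r=rack(c);print(r,(r[0]-d0)@R*1000,r[2]-a);print(((manip.sense()["position"][:2]-d0)@R*1000))
c=grab("scene");cv2.imwrite("pics/s3.png",cv2.resize(c["color"][130:270,200:400,::-1],None,fx=4,fy=4))
E
```

```text
clock: 7.02
position: [0.5345, 0.0137, 0.1576]
ee_rot: [0.002, -0.101, 0.995, -0.0]
force: [0.1, 0.3, 0.1]
finger_gap: 1.001
finger_force: 0.0
clock: 7.68
position: [0.6333, -0.0686, 0.1546]
ee_rot: [0.001, 0.315, 0.949, 0.0]
force: [-1.3, 0.5, 0.1]
finger_gap: 0.502
finger_force: 0.0
clock: 8.35
position: [0.633, -0.0683, 0.1541]
ee_rot: [0.0, 0.631, 0.776, 0.0]
force: [0.1, 0.5, -0.3]
finger_gap: 0.502
finger_force: 0.0
(array([0.60974402, 0.04564328]), (73.32698822021484, 80.57129669189453), np.float64(0.19451147699925983)) [ 66.58498437 -25.96467205] -0.007788523000740177
[  66.53379213 -142.23719652]
```

View pics/s3.png

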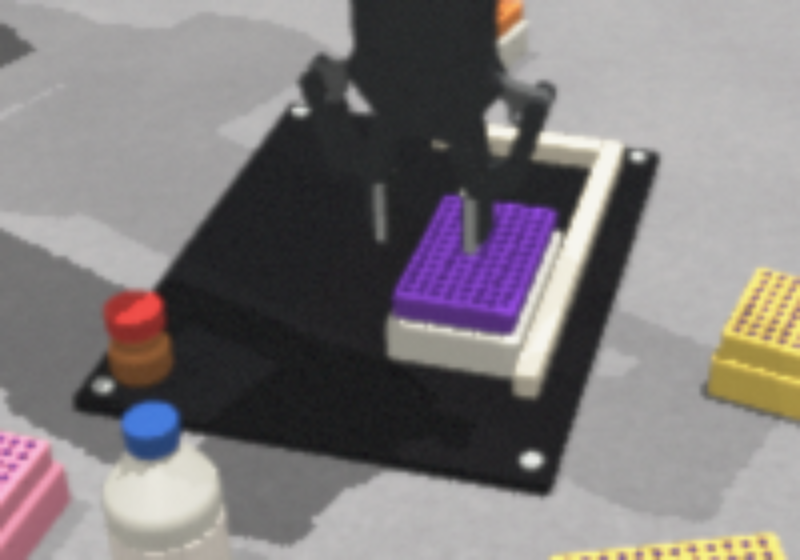

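The rack is flush on the far rail (crop (475,270)), and the fingers are above and to its right. I'll descend, then push along deck +y.

```bash
python3 -m jog '[{"linear":[-0.2,0,-2],"turn":0,"jaw":0.5},{"linear":[-0.2,0,-4],"turn":0,"jaw":0.5},{"linear":[-0.2,0,-6],"turn":0,"jaw":0.5},{"linear":[-0.2,0,-8],"turn":0,"jaw":0.5},{"linear":[-0.2,0,-9.5],"turn":0,"jaw":0.5},{"linear":[-0.2,0,-10.5],"turn":0,"jaw":0.5},{"linear":[-0.2,0,-10.9],"turn":0,"jaw":0.5},{"linear":[-0.2,0,-10.9],"turn":0,"jaw":0.5}]'
python3 -m jog '[{"linear":[-0.1,0.49,0],"turn":0,"jaw":0.5},{"linear":[-0.2,0.98,0],"turn":0,"jaw":0.5},{"linear":[-0.3,1.47,0],"turn":0,"jaw":0.5},{"linear":[-0.4,1.96,0],"turn":0,"jaw":0.5},{"linear":[-0.5,2.45,0],"turn":0,"jaw":0.5},{"linear":[-0.6,2.94,0],"turn":0,"jaw":0.5},{"linear":[-0.7,3.43,0],"turn":0,"jaw":0.5},{"linear":[-0.8,3.92,0],"turn":0,"jaw":0.5}]'
python3 - <<'E'
from h import *
c=grab("scene");cv2.imwrite("pics/s4.png",cv2.resize(c["color"][130:270,200:400,::-1],None,fx=4,fy=4))
d0=np.array([.5393,.0577]);a=.2023;R=np.array([[np.cos(a),-np.sin(a)],[np.sin(a),np.cos(a)]])
print(((manip.sense()["position"][:2]-d0)@R*1000))
E
```

```text
clock: 9.12
position: [0.631, -0.0682, 0.0438]
ee_rot: [-0.0, 0.632, 0.775, -0.0]
force: [-0.5, -0.1, -0.9]
finger_gap: 0.506
finger_force: 0.0
clock: 9.78
position: [0.6232, -0.0286, 0.0446]
ee_rot: [0.0, 0.632, 0.775, 0.0]
force: [-0.0, -2.0, 1.5]
finger_gap: 0.502
finger_force: 1.1
[  64.80049016 -100.68172524]
```

View pics/s4.png

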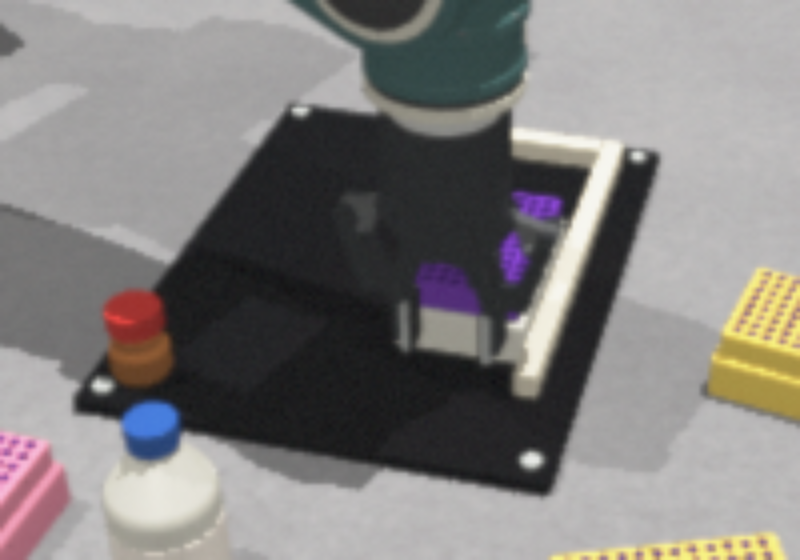

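The fingers press on the rack's right face at crop (405,330) and (485,330), inside its width and clear of the far rail. I'll continue.

```bash
python3 -m jog '[{"linear":[-0.12,0.59,0],"turn":0,"jaw":0.5},{"linear":[-0.24,1.18,0],"turn":0,"jaw":0.5},{"linear":[-0.36,1.76,0],"turn":0,"jaw":0.5},{"linear":[-0.48,2.35,0],"turn":0,"jaw":0.5},{"linear":[-0.6,2.94,0],"turn":0,"jaw":0.5},{"linear":[-0.72,3.53,0],"turn":0,"jaw":0.5},{"linear":[-0.84,4.11,0],"turn":0,"jaw":0.5},{"linear":[-0.96,4.7,0],"turn":0,"jaw":0.5}]'
python3 -m jog '[{"linear":[-0.12,0.59,0],"turn":0,"jaw":0.5},{"linear":[-0.24,1.18,0],"turn":0,"jaw":0.5},{"linear":[-0.36,1.76,0],"turn":0,"jaw":0.5},{"linear":[-0.48,2.35,0],"turn":0,"jaw":0.5},{"linear":[-0.6,2.94,0],"turn":0,"jaw":0.5},{"linear":[-0.72,3.53,0],"turn":0,"jaw":0.5},{"linear":[-0.84,4.11,0],"turn":0,"jaw":0.5},{"linear":[-0.96,4.7,0],"turn":0,"jaw":0.5}]'
```

```text
clock: 10.5
position: [0.6134, 0.0186, 0.0443]
ee_rot: [0.0, 0.632, 0.775, 0.0]
force: [-0.1, -1.4, 1.7]
finger_gap: 0.501
finger_force: 1.1
clock: 11.17
position: [0.6038, 0.0655, 0.0443]
ee_rot: [-0.0, 0.632, 0.775, -0.0]
force: [-0.1, -1.8, 1.7]
finger_gap: 0.501
finger_force: 1.1
```

Run:
```python
from h import *
d0=np.array([.5393,.0577]);a=.2023;R=np.array([[np.cos(a),-np.sin(a)],[np.sin(a),np.cos(a)]])
c=grab();r=rack(c);print(r,(r[0]-d0)@R*1000,r[2]-a);print(((manip.sense()["position"][:2]-d0)@R*1000))
```

```text
(array([0.58179456, 0.18272762]), (26.311641693115234, 72.64733123779297), np.float64(-1.3692618276849888)) [ 66.74888428 113.93980125] -1.5715618276849888
[64.75381972 -4.38245602]
```

```bash
python3 -m jog '[{"linear":[-0.04,0.2,0],"turn":0,"jaw":0.5},{"linear":[-0.08,0.39,0],"turn":0,"jaw":0.5},{"linear":[-0.12,0.59,0],"turn":0,"jaw":0.5},{"linear":[-0.16,0.78,0],"turn":0,"jaw":0.5},{"linear":[-0.2,0.98,0],"turn":0,"jaw":0.5},{"linear":[-0.24,1.18,0],"turn":0,"jaw":0.5},{"linear":[-0.28,1.37,0],"turn":0,"jaw":0.5},{"linear":[-0.3,1.47,0],"turn":0,"jaw":0.5}]'
python3 -m jog '[{"linear":[0,0.02,0],"turn":0,"jaw":0.5},{"linear":[-0.01,0.05,0],"turn":0,"jaw":0.5},{"linear":[-0.015,0.07,0],"turn":0,"jaw":0.5},{"linear":[-0.02,0.1,0],"turn":0,"jaw":0.5},{"linear":[-0.025,0.12,0],"turn":0,"jaw":0.5},{"linear":[-0.03,0.15,0],"turn":0,"jaw":0.5},{"linear":[-0.03,0.15,0],"turn":0,"jaw":0.5},{"linear":[-0.03,0.15,0],"turn":0,"jaw":0.5}]'
```

```text
clock: 11.88
position: [0.6009, 0.0799, 0.0442]
ee_rot: [-0.0, 0.632, 0.775, -0.0]
force: [0.4, -0.8, -0.6]
finger_gap: 0.5
finger_force: 0.5
clock: 12.55
position: [0.6007, 0.0812, 0.0443]
ee_rot: [-0.0, 0.632, 0.775, 0.0]
force: [-0.2, -0.8, -0.8]
finger_gap: 0.5
finger_force: 0.3
```

```bash
for i in 1 2; do python3 -m jog '[{"linear":[0,0.02,0],"turn":0,"jaw":0.5},{"linear":[-0.01,0.05,0],"turn":0,"jaw":0.5},{"linear":[-0.015,0.07,0],"turn":0,"jaw":0.5},{"linear":[-0.02,0.1,0],"turn":0,"jaw":0.5},{"linear":[-0.025,0.12,0],"turn":0,"jaw":0.5},{"linear":[-0.03,0.15,0],"turn":0,"jaw":0.5},{"linear":[-0.03,0.15,0],"turn":0,"jaw":0.5},{"linear":[-0.03,0.15,0],"turn":0,"jaw":0.5}]'| grep -E "pos|force"; done
```

```text
position: [0.6004, 0.0822, 0.0443]
force: [0.3, -5.1, -0.6]
finger_force: 2.7
position: [0.6004, 0.0824, 0.0444]
force: [2.1, -16.9, -0.2]
finger_force: 8.8
```

The rack is seated on the left rail: TCP at deck y 11.9 mm against 12 expected. I'll back off, clear the view and check.

```bash
python3 -m jog '[{"linear":[0.1,-0.5,0],"turn":0,"jaw":0.5},{"linear":[0.3,-1.5,0],"turn":0,"jaw":0.5},{"linear":[0.5,-2.5,0],"turn":0,"jaw":0.5},{"linear":[0.6,-3,2],"turn":0,"jaw":0.5},{"linear":[0.6,-3,5],"turn":0,"jaw":0.5},{"linear":[0.6,-3,8],"turn":0,"jaw":0.5},{"linear":[0.6,-3,11],"turn":0,"jaw":0.5},{"linear":[0.6,-3,13],"turn":0,"jaw":0.5}]' | tail -3
python3 -m jog '[{"linear":[-1,-4,0],"turn":0,"jaw":0.5},{"linear":[-2,-8,0],"turn":0,"jaw":0.5},{"linear":[-3,-12,0],"turn":0,"jaw":0.5},{"linear":[-4,-16,0],"turn":0,"jaw":0.5},{"linear":[-5,-20,0],"turn":0,"jaw":0.5},{"linear":[-6,-24,0],"turn":0,"jaw":0.5},{"linear":[-6,-24,0],"turn":0,"jaw":0.5},{"linear":[-6,-24,0],"turn":0,"jaw":0.5}]' | tail -3
python3 - <<'E'
from h import *
d0=np.array([.5393,.0577]);a=.2023;R=np.array([[np.cos(a),-np.sin(a)],[np.sin(a),np.cos(a)]])
c=grab();r=rack(c);print(r,(r[0]-d0)@R*1000,r[2]-a)
k=big(hs(c,5,18,150,150));print(rect(ray(c,k,.048)))
cv2.imwrite("pics/t5.png",cv2.resize(c["color"][140:290,180:400,::-1],None,fx=3.5,fy=3.5))
E
```

```text
force: [0.7, -0.7, 0.2]
finger_gap: 0.5
finger_force: 0.0
force: [-0.9, -0.1, -0.2]
finger_gap: 0.501
finger_force: 0.0
(array([0.58746729, 0.15498912]), (72.78945922851562, 113.39054107666016), np.float64(0.19934371621818134)) [66.73262967 85.62719464] -0.0029562837818186694
(array([0.43492081, 0.33363101]), (69.62041473388672, 114.60062408447266), np.float64(-0.06936349532971331))
```

View pics/t5.png

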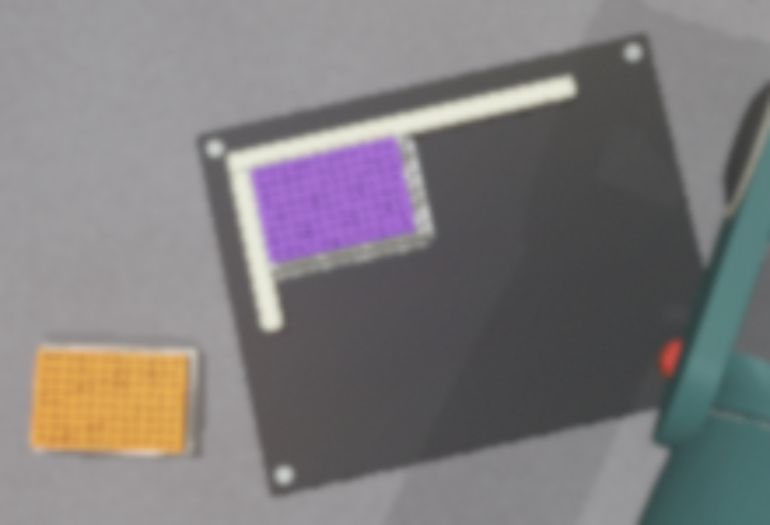

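The rack is square in the corner at crop (340,200), about 0.8 mm from home in x and 0.9 mm in y and turned 0.003 rad. The orange rack has not moved, and the jar at (672,357) is where it was.

```bash
python3 -c "from station import manip;print(manip.hand_in())"
```

```text
the job is handed in; nothing more can be done
None
```

The job is handed in: the purple rack sits square in the rail corner, measured about 1 mm from home and turned 0.003 rad, and it slid flat the whole way; the orange rack is unmoved and the arm met no sign of the jar or bottle, which I did not re-measure.

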